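Assemble the drip coffee filter on its cup and saucer

TASK

Put the drip coffee filter together on the blue cup, building from the bottom up and in this order: stand the blue cup in the middle of the blue saucer, then set the filter chamber squarely on the cup's rim, then stand the press in the chamber, and last put the lid on so that it sits level on the chamber. Set every part down rather than dropping it, and leave the white cup, the white saucer and the saucepan where they are.

Things in the scene. Friction and masses are not known exactly. Their poses are not given: they have to be found in the camera images.
- cup_blue: Blue ceramic coffee cup, open top, 170 g, to be used. Height 70 mm, outside diameter 64 mm at the rim, 61 mm at 14 mm up, 48 mm foot; mouth 57 mm inside. A loop handle on its +x side reaches 57 mm from the axis, 18 to 60 mm up: grip across y. Origin: centre of the underside, z up.
- saucer_blue: Blue ceramic saucer, loose, 180 g, to be used. 120 mm across, rim 16 mm high; flat inner floor about 70 mm across, 6 mm above the underside. Origin: centre of the underside, z up.
- chamber: Steel drip filter chamber, 90 g: open pot, 61 mm outside, 55 inside, rim 48 mm up, inner floor 7 mm up, on a round plate 86 mm across (4 to 7 mm up). Boss below the plate, 46 mm across, enters the cup's mouth; on the cup its origin is 66 mm above the cup's. Black ear on +x, 14 to 37 mm up, out to 49 mm: grip the pot across y. Origin: centre of the boss's underside, z up.
- press: Filter press, 40 g: perforated steel disc 47 mm across, 4 mm thick, with a thin upright stem and a black knob 13 mm in diameter, 42 to 62 mm up. Goes disc down onto the chamber's floor (4 mm play all round); the knob then stands 21 mm above the chamber's rim. Grip the knob. Origin: centre of the disc's underside, z up.
- lid: Filter lid, 60 g: steel cap on an open skirt 73 mm outside, 69 inside, stepped at 13 mm up to a hollow crown 52 mm across, up to 40 mm; small black button on top to 52 mm. Grip the crown. The skirt goes 10 mm down over the chamber (4 mm play all round); seated, its origin is 38 mm above the chamber's. Origin: centre of the skirt's lower edge, z up.
- cup_white: White ceramic coffee cup, open top, 170 g, not used. Height 70 mm, outside diameter 64 mm at the rim, 61 mm at 14 mm up, 48 mm foot; mouth 57 mm inside. A loop handle on its +x side reaches 57 mm from the axis, 18 to 60 mm up: grip across y. Origin: centre of the underside, z up.
- saucer_white: White ceramic saucer, loose, 180 g, not used. 120 mm across, rim 16 mm high; flat inner floor about 70 mm across, 6 mm above the underside. Origin: centre of the underside, z up.
- saucepan: Aluminium saucepan at the right, loose, 600 g, not used. 160 mm across, 85 mm high; black handle along its +x to 255 mm from its axis, 65 to 81 mm up. Origin: centre of the underside.
There are look-alikes about, which are no part of the job. What is shaped like the cup_blue but red is not meant. Leave any green look-alike of the chamber alone.

How it is judged:
By the outcome, as a careful person would: the job done as asked, in the order asked, and still so for the second after the job is handed in, with the robot touching nothing.
It also fails if it takes over 102 s, if anything falls off the work surface, if the arm or the gripper's body presses on something with over 40 N, if the wrist force passes 120 N, or if a joint passes its speed limit or range.

ROBOT

A 7-joint arm with a two-finger parallel gripper is mounted at the origin on the work surface. World frame = base frame: x ahead of the robot, y to its left, z up, the work surface at z = 0. Lengths are in m, angles in rad, forces in N, time in s.
With the tool pointing down it reaches from about 0.425 to 0.95 m from the base axis. Payload 4.7 kg.
Tool frame: the origin (TCP) lies midway between the tips of the shut fingers; the grasp point (between the pads) lies 19 mm behind it (arm.tcp_to_grasp is the distance from the TCP to the grasp point, in m); z points along the fingers, x is the direction in which the jaws open and shut, and the axes are right-handed (so a half turn about z gives the same grasp; the last joint's range is limited). The gripper opens to 85 mm and grips with 20 to 120 N. Pads are 22 mm wide; open, the fingers measure 114 mm over their backs; the gripper's body (76 mm by 85 mm) begins 54 mm behind the grasp point. The pads swing forward as they close: fully open they stand 13 mm farther back than shut.
Start: joints at [1.147, 0.469, -0.049, 1.532, 0.024, 1.141, -0.082], TCP at [0.26, -0.623, 0.231] pointing down, gripper open.
Joint ranges: [-2.59, 2.59], [-0.33, 1.99], [-1.39, 1.29], [0.1, 2.45], [-1.04, 4.18], [0.21, 1.99], [-2.66, 2.66]. Speed limits (rad/s): [2.57, 2.57, 3.14, 3.14, 3.14, 3.14, 3.14].

INTERFACE

Orientations are given as a 3x3 rotation matrix whose columns are the frame's x, y, z axes.
In Python, from cell import arm gives the robot as it stands.
- The arm moves only by the shell command python3 -m jog 'ROWS'. ROWS is JSON, a list of rows, each a list of 3 entries, a list of its own where there are three numbers: the shift along the tool's x, y, z normalised to -1 to 1, where 1 is 0.2 m, then the turn, a rotation vector about the tool's x, y, z normalised to -1 to 1, where 1 is 4 degrees, then the gripper command: -1 is shut, 1 is fully open, values between are in proportion. In form: [[[dx, dy, dz], [wx, wy, wz], hand], ...]. A call has 1 to 12 rows; each row shifts and turns the commanded pose from where the row before left it, along the tool's axes as they then stand; what a row does not reach is not made up. A row lasts 1/12 s, in which the tool goes at most 41.7 mm and 7.16 degrees, less where a joint would pass 70% of its speed; a pose out of reach is approached as far as the arm can. A call with a number of a shift or a turn outside -1 to 1 is refused whole. A call with a gripper value outside its range is refused whole. The fingers move at their own pace and stop on an object; the grip force is fixed at half the most. Time passes only in rows, so rows that do not move let the fingers close. It gives the time, the measured TCP pose, the force and the opening at its end, in the units of the state.
- arm.get_obs(): the state, without advancing time (a new reading comes with each control period).
- arm.capture(name): name is "scene" or "top" or "wrist"; returns a dict with "pixels" (480x640x3 uint8, red, green, blue), "fov_y" (degrees; the focal length in pixels is half the picture's height over the tangent of half this angle, whatever the lens; pixels are square), "cx", "cy" (the principal point, pixels), "rvec" (rotation vector, rad) and "tvec" (3), from world to camera coordinates, as OpenCV has them. Camera axes: x right, y down, z forward; pixel columns grow to the right and rows downward; lengths in m; the calibration is good to about 2 mm. The wrist camera is an equidistant fisheye: a pixel r from the principal point sees the ray r / f radians off the axis. A picture is of the moment at which its call begins. There is no depth.
- arm.finish_job(): hands the job in, once; it reports no verdict.
The state is a dict: "time": time; "joints": joint angles; "qd": joint speeds; "joint_efforts": joint torques, N m; "tool_pos": TCP position; "eef_rot": TCP orientation; "wrist_force": force on the tool from outside, world axes, zero at the start; "torque": the same for the moment, N m; "grip_width": finger opening in m.
Only numpy, scipy, OpenCV 4.12 (cv2) and the standard library are available. Lean on these libraries where they do the work, as an engineer would, in place of code of your own. Each camera call takes 0.05 s, during which the arm holds its last target. There are 200 camera calls.

## Working session

There is one attempt and no reset: what is moved stays moved. The work goes in short steps, Python scripts to look and compute and a shell command to move; the robot and the scene stay as the last step left them, time stands still between calls to the robot, and variables do not carry over. Pictures are saved under pics/ and viewed, about 12 in all and at most 16, crops included, and the job is handed in when it is done.

```bash
ls; mkdir -p pics
cat > h.py <<'E'
import numpy as np, cv2
from cell import arm
def cap(n):
    c=arm.capture(n); return c
def save(c,f,crop=None,scale=1):
    im=c['pixels'][:,:,::-1]
    if crop: x0,y0,x1,y1=crop; im=im[y0:y1,x0:x1]
    im=cv2.resize(im,None,fx=scale,fy=scale,interpolation=cv2.INTER_CUBIC); cv2.imwrite('pics/'+f,im)
def cam(c):
    R,_=cv2.Rodrigues(np.array(c['rvec'],float)); t=np.array(c['tvec'],float).ravel()
    return R,t,240/np.tan(np.radians(c['fov_y'])/2)
def ray(c,u,v,fish=False):
    R,t,f=cam(c); d=np.array([u-c['cx'],v-c['cy']])
    if fish:
        r=np.hypot(*d); th=r/f; d=np.array([*(d/max(r,1e-9)*np.sin(th)),np.cos(th)])
    else: d=np.array([d[0]/f,d[1]/f,1])
    return -R.T@t, R.T@d
def at(c,u,v,z,fish=False):
    o,d=ray(c,u,v,fish); return o+d*(z-o[2])/d[2]
def proj(c,p,fish=False):
    R,t,f=cam(c); q=R@np.array(p)+t
    if fish:
        s=np.hypot(q[0],q[1]); th=np.arctan2(s,q[2]); return c['cx']+f*th*q[0]/s, c['cy']+f*th*q[1]/s
    return c['cx']+f*q[0]/q[2], c['cy']+f*q[1]/q[2]
E
python3 - <<'E'
from h import *
for n in('scene','top'):
    c=cap(n); save(c,n+'0.png'); print(n,c['fov_y'],c['cx'],c['cy'],ray(c,320,240))
o=arm.get_obs(); print(o['time'],o['tool_pos'],np.round(o['eef_rot'],3),o['grip_width'],o['wrist_force'])
E
```

```text
pics
scene 54.00958170026297 319.54838015198294 245.06487585333537 (array([0.94523077, 0.58141822, 0.93620161]), array([-0.2991958 , -0.55634153, -0.77529515]))
top 50.06446254309048 313.55857764597533 241.97064697087507 (array([ 0.40467197, -0.03920201,  1.1240945 ]), array([ 0.18078367, -0.04565667, -0.98255001]))
0.1 [ 0.25941816 -0.62258319  0.23035454] [[ 0.385 -0.923 -0.001]
 [-0.923 -0.385  0.002]
 [-0.002  0.    -1.   ]] 0.08505787947998274 [-0.42096553  0.81235733  0.14113058]
```

View pics/top0.png

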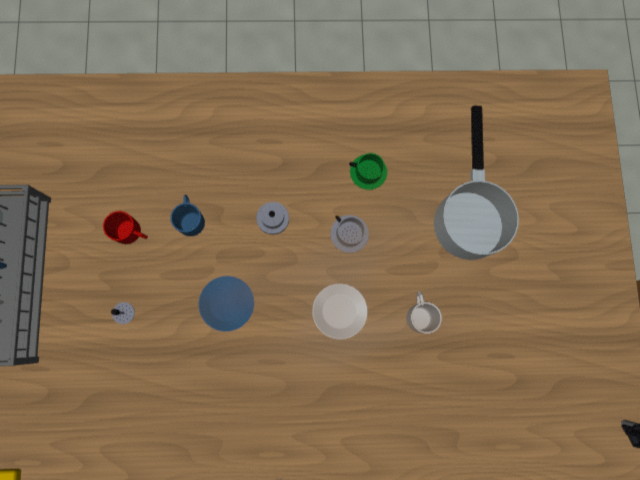

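View pics/scene0.png

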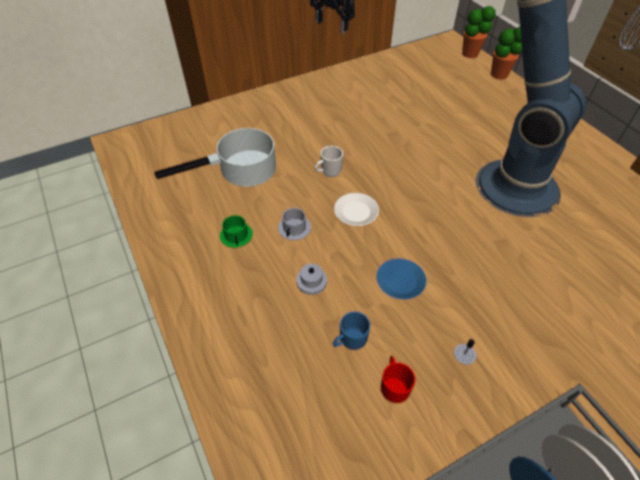

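The top view shows these candidates:
- Cups: blue at (187,218), red at (122,228), white at (425,318).
- Chamber: steel at (350,233), green look-alike at (369,171).
- Saucers: blue at (227,303), white at (340,311).
- Lid at (272,217) and press at (122,313).

I choose the blue cup, blue saucer and steel chamber, and check them in a close crop.

Run:
```python
from h import *
c=cap('top'); save(c,'crop1.png',(105,185,305,335),4)
im=c['pixels']; a=im[185:265,320:400][:,:,::-1]
big=cv2.imread('pics/crop1.png'); a=cv2.resize(a,None,fx=3.4,fy=3.4,interpolation=cv2.INTER_CUBIC)
big[0:a.shape[0],800-a.shape[1]:]=0
big[0:272,528:800]=a[:272,:272]; 
# keep lid crop separately: paste bottom-right
l=cv2.resize(im[190:245,245:300][:,:,::-1],None,fx=4,fy=4,interpolation=cv2.INTER_CUBIC); big[380:600,580:800]=l
p=cv2.resize(im[290:335,100:145][:,:,::-1],None,fx=4,fy=4,interpolation=cv2.INTER_CUBIC); big[290:470,0:180]=p
cv2.imwrite('pics/crop1.png',big)
for n,u,v,z in [('cup rim',187,217,.07),('saucer',227,303,.016),('chamber',350,233,.048),('lid',272,214,.052),('press knob',116,312,.062),('press disc',123,314,.004),('red',122,227,.07),('white cup',425,317,.07),('wsaucer',340,311,.016),('green',369,170,.05),('pan',476,220,.085)]: print(n,np.round(at(c,u,v,z),4))
```

```text
cup rim [0.6531 0.1884 0.07  ]
saucer [0.4759 0.1119 0.016 ]
chamber [ 0.6166 -0.1539  0.048 ]
lid [0.6605 0.012  0.052 ]
press knob [0.4601 0.3296 0.062 ]
press disc [0.4585 0.3348 0.004 ]
red [0.6344 0.3218 0.07  ]
white cup [ 0.4342 -0.2985  0.07  ]
wsaucer [ 0.453  -0.1292  0.016 ]
green [ 0.7557 -0.2007  0.05  ]
pan [ 0.6317 -0.4151  0.085 ]
```

View pics/crop1.png

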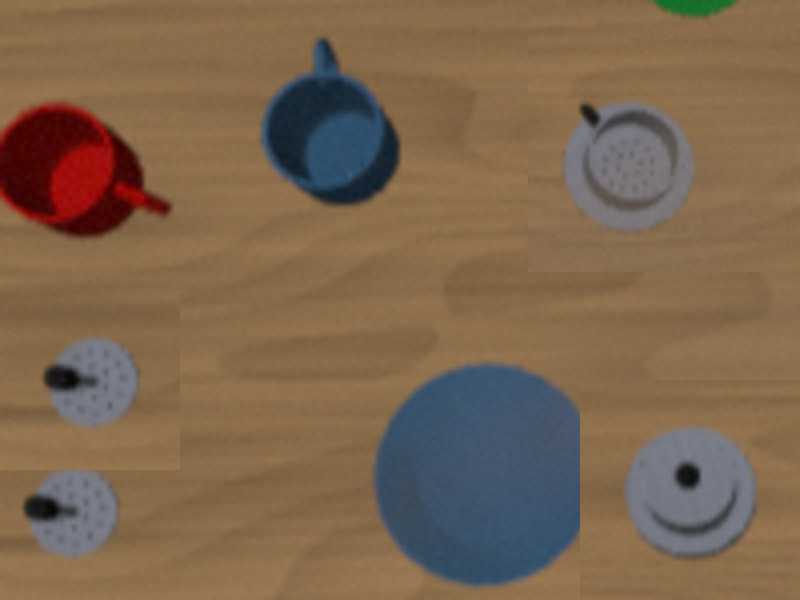

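```bash
cat >> h.py <<'E'
def plan(goal,yaw=None):
    """yaw: world angle (deg) of jaw axis, mod 180. prints total turn and shift in jog units (turn first)"""
    o=arm.get_obs(); R=np.array(o['eef_rot']); p=np.array(o['tool_pos'])
    y0=np.degrees(np.arctan2(R[1,0],R[0,0]))
    if yaw is None: yaw=y0
    d=(yaw-y0+90)%180-90; y=np.radians(y0+d)
    G=np.array([[np.cos(y),np.sin(y),0],[np.sin(y),-np.cos(y),0],[0,0,-1]])
    w=cv2.Rodrigues(R.T@G)[0].ravel()
    print('t',round(o['time'],2),'pos',np.round(p,4),'yaw',round(y0,2),'tilt',np.round(R[:2,2],4),'grip',round(o['grip_width'],4),'F',np.round(o['wrist_force'],1))
    print(' turn units',np.round(np.degrees(w)/4,2),' shift units after turn',np.round(G.T@(np.array(goal)-p)/.2,3),' dist mm',np.round((np.array(goal)-p)*1e3,1))
E
python3 - <<'E'
from h import *
c=cap('top')
for n,u,v,z in [('cup rim',185.75,217.75,.07),('cupinfloor',193,222,.006),('handle tip',185.3,196,.05),('saucer',226.7,303.5,.016),('ch plate',349.7,233.8,.007),('ch rim',350.4,231.5,.048),('ear',337.2,217,.034),('lid skirt',272.75,218,.005),('lid button',271.75,213.75,.052),('press disc',123.5,313,.004),('knob',115.5,312,.058)]: print(n,np.round(at(c,u,v,z),4))
plan([.65,.185,.23],-80)
E
```

```text
cup rim [0.6516 0.1909 0.07  ]
cupinfloor [0.6566 0.1888 0.006 ]
handle tip [0.7041 0.1971 0.05  ]
saucer [0.4748 0.1125 0.016 ]
ch plate [ 0.6229 -0.1575  0.007 ]
ch rim [ 0.6198 -0.1549  0.048 ]
ear [ 0.6554 -0.1288  0.034 ]
lid skirt [0.6626 0.0127 0.005 ]
lid button [0.6611 0.0126 0.052 ]
press disc [0.4606 0.3338 0.004 ]
knob [0.4604 0.332  0.058 ]
t 0.2 pos [ 0.2595 -0.6227  0.2307] yaw -67.38 tilt [-0.0005  0.0011] grip 0.0854 F [ 0.1 -0.  -1.1]
 turn units [0.   0.02 3.16]  shift units after turn [-3.638e+00 -2.624e+00  3.000e-03]  dist mm [ 3.905e+02  8.077e+02 -7.000e-01]
```

```bash
python3 -m jog '[[[0,0,0],[0,0,0.9],1],[[0,0,0],[0,0,0.9],1],[[0,0,0],[0,0,0.9],1],[[0,0,0],[0,0,0.9],1]]' >/dev/null
python3 -m jog '[[[-0.15,-0.11,0],[0,0,0],1],[[-0.15,-0.11,0],[0,0,0],1],[[-0.15,-0.11,0],[0,0,0],1],[[-0.15,-0.11,0],[0,0,0],1],[[-0.15,-0.11,0],[0,0,0],1],[[-0.15,-0.11,0],[0,0,0],1],[[-0.15,-0.11,0],[0,0,0],1],[[-0.15,-0.11,0],[0,0,0],1],[[-0.15,-0.11,0],[0,0,0],1],[[-0.15,-0.11,0],[0,0,0],1],[[-0.15,-0.11,0],[0,0,0],1],[[-0.15,-0.11,0],[0,0,0],1]]'
python3 - <<'E'
from h import *
plan([.642,.189,.23],-82)
E
```

```text
time: 1.53
tool_pos: [0.4699, -0.2273, 0.2314]
eef_rot: [[0.143, -0.99, 0.0], [-0.99, -0.143, -0.0], [0.0, -0.0, -1.0]]
wrist_force: [-0.2, -0.3, 0.2]
grip_width: 0.0856
t 1.53 pos [ 0.4699 -0.2273  0.2314] yaw -81.79 tilt [ 0.0002 -0.0002] grip 0.0856 F [-0.2 -0.3  0.2]
 turn units [-0.   -0.    0.05]  shift units after turn [-1.941 -1.142  0.007]  dist mm [172.1 416.3  -1.4]
```

```bash
python3 -m jog '[[[-0.16,-0.095,0],[0,0,0],1],[[-0.16,-0.095,0],[0,0,0],1],[[-0.16,-0.095,0],[0,0,0],1],[[-0.16,-0.095,0],[0,0,0],1],[[-0.16,-0.095,0],[0,0,0],1],[[-0.16,-0.095,0],[0,0,0],1],[[-0.16,-0.095,0],[0,0,0],1],[[-0.16,-0.095,0],[0,0,0],1],[[-0.16,-0.095,0],[0,0,0],1],[[-0.16,-0.095,0],[0,0,0],1],[[-0.16,-0.095,0],[0,0,0],1],[[-0.16,-0.095,0],[0,0,0],1]]' >/dev/null
python3 -m jog '[[[0,0,0.1],[0,0,0],1],[[0,0,0.1],[0,0,0],1],[[0,0,0.1],[0,0,0],1],[[0,0,0.1],[0,0,0],1]]'
python3 - <<'E'
from h import *
c=cap('wrist'); save(c,'w1.png'); print(c['fov_y'],c['cx'],c['cy'],ray(c,c['cx'],c['cy']))
print(proj(c,[.652,.190,.07],1),proj(c,[.4748,.1125,.016],1))
plan([.653,.190,.02],-82)
E
```

```text
time: 2.87
tool_pos: [0.6401, 0.1838, 0.1501]
eef_rot: [[0.143, -0.99, -0.0], [-0.99, -0.143, -0.0], [0.0, 0.0, -1.0]]
wrist_force: [-0.2, -0.2, 0.1]
grip_width: 0.0853
65.70646984690485 321.1668949295028 240.10431777273604 (array([0.71969623, 0.19584465, 0.29202713]), array([-0.31686264, -0.04575417, -0.94736721]))
(np.float64(314.9484107216064), np.float64(229.18782893060845)) (np.float64(369.2006636173821), np.float64(394.85783007004204))
t 2.92 pos [0.6376 0.1825 0.1455] yaw -81.76 tilt [-0.0077 -0.0027] grip 0.0853 F [-1.1  0.2 -3.1]
 turn units [ 0.12 -0.02  0.06]  shift units after turn [-0.026 -0.082  0.627]  dist mm [  15.4    7.5 -125.5]
```

View pics/w1.png

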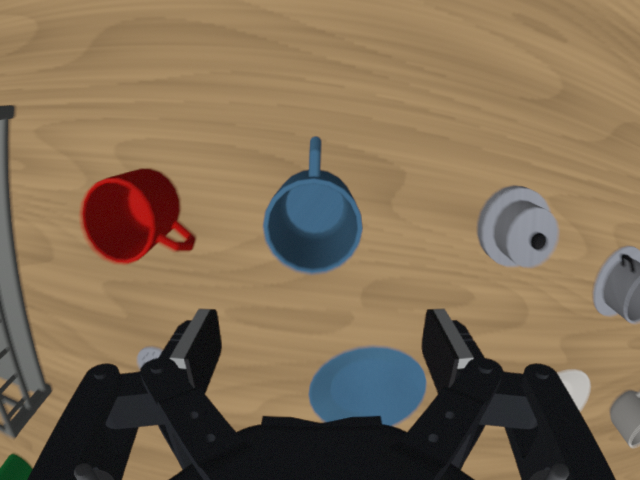

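The wrist view shows the blue cup's rim centred near (313,226), with its handle at the top (315,140). The red cup is at (125,217), the lid button at (538,241) and the saucer at (368,388). The predicted positions agree within a few pixels.

Run:
```python
from h import *
c=cap('wrist')
for n,u,v,z in [('rim',313,226,.07),('button',538,241,.052),('saucer',368,388,.014)]: print(n,np.round(at(c,u,v,z,1),4))
plan([.652,.190,.020],-82)
```

```text
rim [0.6522 0.1901 0.07  ]
button [0.6605 0.0203 0.052 ]
saucer [0.4814 0.1145 0.014 ]
t 2.97 pos [0.6378 0.1825 0.1473] yaw -81.77 tilt [-0.0075 -0.0027] grip 0.0853 F [-0.5 -0.8 -0.7]
 turn units [ 0.11 -0.02  0.06]  shift units after turn [-0.027 -0.076  0.636]  dist mm [  14.2    7.5 -127.3]
```

```bash
python3 -m jog '[[[-0.01,-0.03,0],[0,0,0],1],[[-0.01,-0.03,0],[0,0,0],1],[[0,0,0],[0,0,0],1]]'
python3 - <<'E'
from h import *
plan([.652,.190,.020],-82)
E
```

```text
time: 3.22
tool_pos: [0.6538, 0.1906, 0.1533]
eef_rot: [[0.143, -0.99, 0.004], [-0.99, -0.143, 0.002], [-0.001, -0.004, -1.0]]
wrist_force: [0.9, 0.3, 0.1]
grip_width: 0.0853
t 3.22 pos [0.6538 0.1906 0.1533] yaw -81.78 tilt [0.0042 0.002 ] grip 0.0853 F [0.9 0.3 0.1]
 turn units [-0.06  0.02  0.06]  shift units after turn [0.001 0.009 0.666]  dist mm [  -1.8   -0.6 -133.3]
```

```bash
python3 -m jog '[[[0,0,0.08],[0,0,0],1],[[0,0,0.08],[0,0,0],1],[[0,0,0.08],[0,0,0],1],[[0,0,0.08],[0,0,0],1],[[0,0,0.08],[0,0,0],1],[[0,0,0.08],[0,0,0],1],[[0,0,0.08],[0,0,0],1],[[0,0,0.05],[0,0,0],1],[[0,0,0.03],[0,0,0],1],[[0,0,0.01],[0,0,0],1],[[0,0,0],[0,0,0],1],[[0,0,0],[0,0,0],1]]'
python3 - <<'E'
from h import *
plan([.652,.190,.020],-82)
E
```

```text
time: 4.22
tool_pos: [0.6523, 0.1896, 0.0223]
eef_rot: [[0.143, -0.99, 0.002], [-0.99, -0.143, 0.001], [-0.0, -0.002, -1.0]]
wrist_force: [-0.2, -0.4, 0.6]
grip_width: 0.0854
t 4.22 pos [0.6523 0.1896 0.0223] yaw -81.78 tilt [0.0017 0.0006] grip 0.0854 F [-0.2 -0.4  0.6]
 turn units [-0.03  0.    0.05]  shift units after turn [-0.002  0.001  0.012]  dist mm [-0.3  0.4 -2.3]
```

Close and see.

```bash
python3 -m jog '[[[0,0,0],[0,0,0],-1],[[0,0,0],[0,0,0],-1],[[0,0,0],[0,0,0],-1],[[0,0,0],[0,0,0],-1],[[0,0,0],[0,0,0],-1],[[0,0,0],[0,0,0],-1],[[0,0,0],[0,0,0],-1],[[0,0,0],[0,0,0],-1],[[0,0,0],[0,0,0],-1],[[0,0,0],[0,0,0],-1]]'; python3 -m jog '[[[0,0,-0.05],[0,0,0],-1],[[0,0,-0.1],[0,0,0],-1],[[0,0,-0.1],[0,0,0],-1],[[0,0,-0.1],[0,0,0],-1],[[0,0,-0.05],[0,0,0],-1],[[0,0,0],[0,0,0],-1],[[0,0,0],[0,0,0],-1]]'
python3 - <<'E'
from h import *
c=cap('wrist'); save(c,'w2.png'); 
R,t,f=cam(c); print('cam',-R.T@t)
plan([.4775,.113,.11])
c=cap('top');save(c,'t2.png')
E
```

```text
time: 5.05
tool_pos: [0.6523, 0.1899, 0.0228]
eef_rot: [[0.143, -0.99, 0.002], [-0.99, -0.143, 0.001], [-0.0, -0.002, -1.0]]
wrist_force: [-1.5, 0.8, 5.9]
grip_width: 0.0631
time: 5.63
tool_pos: [0.6514, 0.189, 0.1013]
eef_rot: [[0.143, -0.99, 0.0], [-0.99, -0.143, -0.0], [0.0, -0.0, -1.0]]
wrist_force: [-1.0, 0.1, -0.6]
grip_width: 0.0627
cam [0.73094142 0.20101271 0.24329913]
t 5.68 pos [0.6507 0.1888 0.1002] yaw -81.78 tilt [-0.0017 -0.0009] grip 0.0626 F [-0.6 -1.  -2.6]
 turn units [ 0.03 -0.01 -0.  ]  shift units after turn [ 0.251  0.911 -0.049]  dist mm [-173.2  -75.8    9.8]
```

View pics/w2.png

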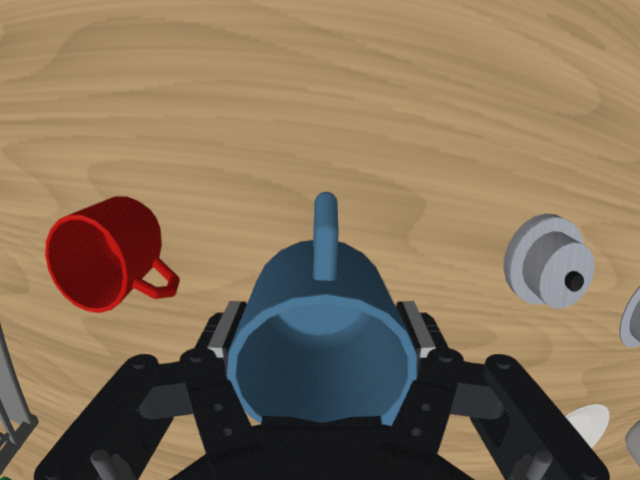

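The cup is held squarely between the pads at (322,365), opening 63 mm. Next I fit the saucer rim in two cameras.

```bash
cat >> h.py <<'E'
def blob(c,seed,lo,hi):
    hsv=cv2.cvtColor(c['pixels'],cv2.COLOR_RGB2HSV); m=cv2.inRange(hsv,lo,hi)
    n,l,s,ce=cv2.connectedComponentsWithStats(m); k=l[seed[1],seed[0]]; assert k>0
    cn=max(cv2.findContours((l==k).astype('u1'),0,1)[0],key=cv2.contourArea); return cn[:,0,:].astype(float)
def fitcirc(c,pts,z,fish=False):
    P=np.array([at(c,u,v,z,fish)[:2] for u,v in pts]); 
    (x,y),r=cv2.minEnclosingCircle(P.astype('f4'))
    A=np.c_[2*P,np.ones(len(P))]; s=np.linalg.lstsq(A,(P**2).sum(1),rcond=None)[0]
    return np.round([s[0],s[1],np.sqrt(s[2]+s[0]**2+s[1]**2),x,y,r],4)
E
python3 - <<'E'
from h import *
lo,hi=(95,70,20),(125,255,255)
for n,s in (('top',(227,303)),('scene',(402,278))):
    c=cap(n); print(n,fitcirc(c,blob(c,s,lo,hi),.016))
E
```

```text
Traceback (most recent call last):
  File "h.py", line 37, in blob
    n,l,s,ce=cv2.connectedComponentsWithStats(m); k=l[seed[1],seed[0]]; assert k>0
                                                                               ^^^
AssertionError
```

Run:
```python
from h import *
for n,s in (('top',(227,303)),('scene',(402,278))):
    c=dict(cap(n)); c['pixels']=cv2.imread(f'pics/{n}0.png')[:,:,::-1].copy()
    print(n,cv2.cvtColor(c['pixels'],cv2.COLOR_RGB2HSV)[s[1],s[0]]); print(fitcirc(c,blob(c,s,(95,50,20),(130,255,255)),.016))
```

```text
top [107 101 111]
[0.4757 0.1141 0.0571 0.4757 0.1141 0.0583]
scene [104 153 135]
[0.4761 0.1133 0.056  0.476  0.1133 0.0575]
```

```bash
python3 -m jog '[[[0.015,0.05,0],[0,0,0],-1],[[0.03,0.11,0],[0,0,0],-1],[[0.04,0.15,0],[0,0,0],-1],[[0.04,0.15,0],[0,0,0],-1],[[0.04,0.15,0],[0,0,0],-1],[[0.04,0.15,0],[0,0,0],-1],[[0.03,0.11,0],[0,0,0],-1],[[0.015,0.05,0],[0,0,0],-1],[[0,0,0],[0,0,0],-1],[[0,0,0],[0,0,0],-1]]'
python3 - <<'E'
from h import *
plan([.476,.1137,.0285],-82)
E
```

```text
time: 6.72
tool_pos: [0.4776, 0.1138, 0.1016]
eef_rot: [[0.143, -0.99, 0.002], [-0.99, -0.143, 0.001], [-0.0, -0.002, -1.0]]
wrist_force: [1.2, 0.5, -2.1]
grip_width: 0.0632
t 6.72 pos [0.4776 0.1138 0.1016] yaw -81.79 tilt [0.0017 0.0007] grip 0.0632 F [ 1.2  0.5 -2.1]
 turn units [-0.03  0.01  0.05]  shift units after turn [-0.     0.008  0.365]  dist mm [ -1.6  -0.1 -73.1]
```

```bash
python3 -m jog '[[[0,0.008,0.06],[0,0,0],-1],[[0,0,0.07],[0,0,0],-1],[[0,0,0.07],[0,0,0],-1],[[0,0,0.06],[0,0,0],-1],[[0,0,0.04],[0,0,0],-1],[[0,0,0.03],[0,0,0],-1],[[0,0,0.01],[0,0,0],-1],[[0,0,0.005],[0,0,0],-1],[[0,0,0],[0,0,0],-1],[[0,0,0],[0,0,0],-1]]'
python3 - <<'E'
from h import *
plan([.476,.1137,.0285],-82)
E
```

```text
time: 7.55
tool_pos: [0.4756, 0.1135, 0.0328]
eef_rot: [[0.143, -0.99, 0.001], [-0.99, -0.143, 0.0], [-0.0, -0.001, -1.0]]
wrist_force: [0.0, -0.3, -1.1]
grip_width: 0.0631
t 7.55 pos [0.4756 0.1135 0.0328] yaw -81.78 tilt [0.0012 0.0003] grip 0.0631 F [ 0.  -0.3 -1.1]
 turn units [-0.02  0.    0.05]  shift units after turn [-0.001 -0.002  0.021]  dist mm [ 0.4  0.2 -4.3]
```

```bash
python3 -m jog '[[[0,0,0.007],[0,0,0],-1],[[0,0,0.007],[0,0,0],-1],[[0,0,0],[0,0,0],-1]]'|grep -E "pos|force";python3 -m jog '[[[0,0,0.005],[0,0,0],-1],[[0,0,0],[0,0,0],-1]]'|grep -E "pos|force";python3 -m jog '[[[0,0,0.003],[0,0,0],-1],[[0,0,0],[0,0,0],-1]]'|grep -E "pos|force"
```

```text
tool_pos: [0.475, 0.1132, 0.0296]
wrist_force: [-0.8, 0.9, -1.6]
tool_pos: [0.4752, 0.1133, 0.0288]
wrist_force: [-0.0, 0.0, 1.3]
tool_pos: [0.4753, 0.1133, 0.0287]
wrist_force: [-2.1, -0.6, 6.5]
```

Contact at the expected height (TCP 28.7 mm). Release, rise and look.

```bash
python3 -m jog '[[[0,0,0],[0,0,0],0.6],[[0,0,0],[0,0,0],0.8],[[0,0,0],[0,0,0],1],[[0,0,0],[0,0,0],1],[[0,0,0],[0,0,0],1],[[0,0,0],[0,0,0],1]]'|grep -E "pos|force|width"; python3 -m jog '[[[0,0,-0.05],[0,0,0],1],[[0,0,-0.1],[0,0,0],1],[[0,0,-0.15],[0,0,0],1],[[0,0,-0.15],[0,0,0],1],[[0,0,-0.15],[0,0,0],1],[[0,0,-0.1],[0,0,0],1],[[0,0,-0.05],[0,0,0],1],[[0,0,0],[0,0,0],1]]'|grep -E "pos|force|width"
python3 - <<'E'
from h import *
c=cap('wrist'); save(c,'w3.png',(160,150,480,480),1.8)
plan([.62,-.155,.18],-51)
E
```

```text
tool_pos: [0.475, 0.1133, 0.0278]
wrist_force: [-0.4, -0.0, -0.3]
grip_width: 0.0854
tool_pos: [0.4764, 0.1137, 0.1805]
wrist_force: [0.1, -0.6, 0.5]
grip_width: 0.0853
t 9.35 pos [0.4753 0.1133 0.1787] yaw -81.79 tilt [0.002  0.0001] grip 0.0856 F [ 0.3  0.4 -0.8]
 turn units [-0.03 -0.01 -7.7 ]  shift units after turn [ 1.498  0.282 -0.007]  dist mm [ 144.7 -268.3    1.3]
```

View pics/w3.png

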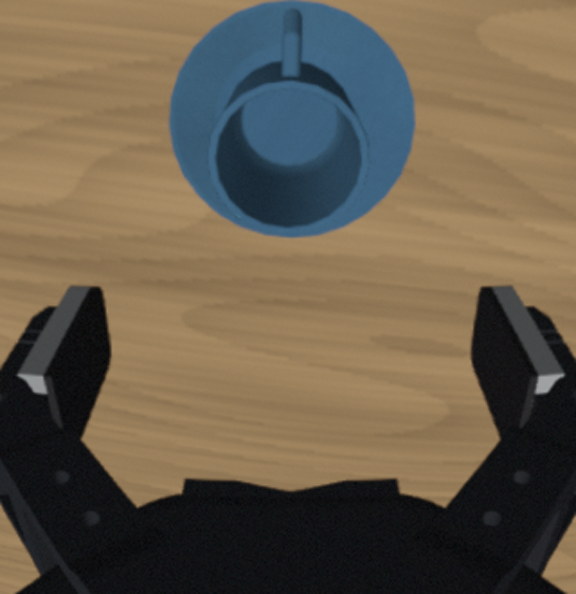

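The cup stands inside the saucer: rim centre at crop (288,156), which is (320,237) in the image, and saucer centre at (322,216).

Run:
```python
from h import *
c=cap('wrist'); print(at(c,320.3,236.7,.076,1),at(c,322.2,216.1,.016,1))
print('saucer',fitcirc(c,blob(c,(330,170),(95,50,20),(130,255,255)),.016,1))
plan([.62,-.155,.18],-51)
```

```text
[0.47568186 0.11448177 0.076     ] [0.47475746 0.11287807 0.016     ]
saucer [0.4737 0.1134 0.0581 0.4736 0.1133 0.0588]
t 9.4 pos [0.4745 0.113  0.1774] yaw -81.79 tilt [-0.0007 -0.0005] grip 0.0854 F [ 0.9 -0.7 -0.8]
 turn units [ 0.01 -0.   -7.7 ]  shift units after turn [ 1.499  0.278 -0.013]  dist mm [ 145.5 -268.     2.6]
```

```bash
python3 -m jog '[[[0,0,0],[0,0,-0.96],1],[[0,0,0],[0,0,-0.96],1],[[0,0,0],[0,0,-0.96],1],[[0,0,0],[0,0,-0.96],1],[[0,0,0],[0,0,-0.96],1],[[0,0,0],[0,0,-0.96],1],[[0,0,0],[0,0,-0.96],1],[[0,0,0],[0,0,-0.96],1]]' >/dev/null; python3 -m jog '[[[0.08,0.015,0],[0,0,0],1],[[0.15,0.029,0],[0,0,0],1],[[0.16,0.03,0],[0,0,0],1],[[0.16,0.03,0],[0,0,0],1],[[0.16,0.03,0],[0,0,0],1],[[0.16,0.03,0],[0,0,0],1],[[0.16,0.03,0],[0,0,0],1],[[0.16,0.03,0],[0,0,0],1],[[0.15,0.029,0],[0,0,0],1],[[0.1,0.019,0],[0,0,0],1],[[0.05,0.01,0],[0,0,0],1],[[0,0,0],[0,0,0],1]]'|grep -E "pos"
python3 - <<'E'
from h import *
c=cap('wrist'); save(c,'w4.png',(160,120,480,360),2.4)
print(proj(c,[.621,-.156,.048],1))
plan([.621,-.156,.18],-51)
E
```

```text
tool_pos: [0.6179, -0.1564, 0.1754]
(np.float64(325.61325222318976), np.float64(223.85724843849172))
t 11.12 pos [ 0.6175 -0.1539  0.1759] yaw -51.12 tilt [-0.0033  0.0013] grip 0.0854 F [ 0.8  0.5 -0.5]
 turn units [ 0.03  0.04 -0.03]  shift units after turn [ 0.019 -0.007 -0.02 ]  dist mm [ 3.5 -2.1  4.1]
```

View pics/w4.png

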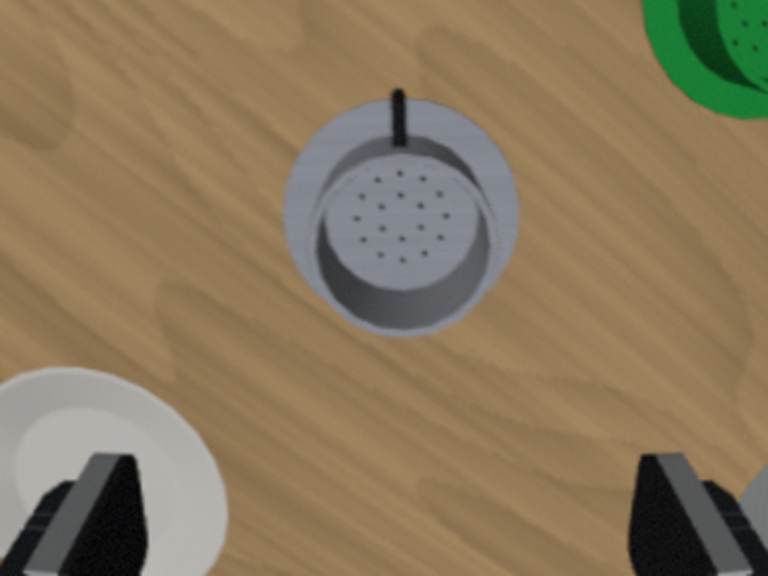

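The crop shows the steel chamber with its rim centred at (403,244) and its ear straight up at (399,115), so the jaw yaw is aligned. The green look-alike is at top right, and the white saucer at lower left is clear of the finger.

Run:
```python
from h import *
c=cap('wrist')
print('rim',at(c,327.9,221.7,.048,1),'plate',at(c,160+401.5/2.4,120+215/2.4,.007,1))
plan([.621,-.156,.009],-51)
```

```text
rim [ 0.6229289  -0.15371215  0.048     ] plate [ 0.62230397 -0.15424139  0.007     ]
t 11.17 pos [ 0.6175 -0.1523  0.1765] yaw -50.99 tilt [-0.0028  0.0017] grip 0.0853 F [-0.3  0.2  0.5]
 turn units [0.02 0.04 0.  ]  shift units after turn [ 0.025 -0.002  0.837]  dist mm [   3.5   -3.7 -167.5]
```

```bash
python3 -m jog '[[[0,0,0.07],[0,0,0],1],[[0,0,0.14],[0,0,0],1],[[0,0,0.14],[0,0,0],1],[[0,0,0.14],[0,0,0],1],[[0,0,0.07],[0,0,0],1],[[0,0,0.02],[0,0,0],1],[[0,0,0],[0,0,0],1],[[0,0,0],[0,0,0],1]]'|grep -E "pos"
python3 - <<'E'
from h import *
plan([.622,-.1545,.010],-51)
E
```

```text
tool_pos: [0.6194, -0.1532, 0.0633]
t 11.83 pos [ 0.6194 -0.1532  0.0633] yaw -51.0 tilt [ 0.0021 -0.    ] grip 0.0855 F [ 0.6 -0.3 -0.1]
 turn units [-0.02 -0.02 -0.  ]  shift units after turn [ 0.013 -0.006  0.266]  dist mm [  2.6  -1.3 -53.3]
```

```bash
python3 -m jog '[[[0.012,-0.005,0.06],[0,0,0],1],[[0,0,0.07],[0,0,0],1],[[0,0,0.07],[0,0,0],1],[[0,0,0.04],[0,0,0],1],[[0,0,0.02],[0,0,0],1],[[0,0,0],[0,0,0],1],[[0,0,0],[0,0,0],1]]'|grep -E "pos|force"; python3 -m jog '[[[0,0,0],[0,0,0],-1],[[0,0,0],[0,0,0],-1],[[0,0,0],[0,0,0],-1],[[0,0,0],[0,0,0],-1],[[0,0,0],[0,0,0],-1],[[0,0,0],[0,0,0],-1],[[0,0,0],[0,0,0],-1],[[0,0,0],[0,0,0],-1],[[0,0,0],[0,0,0],-1],[[0,0,0],[0,0,0],-1]]'|grep -E "pos|force|width"
```

```text
tool_pos: [0.6207, -0.1551, 0.0096]
wrist_force: [0.4, 0.0, -0.1]
tool_pos: [0.6218, -0.1553, 0.0113]
wrist_force: [0.1, -0.3, 6.0]
grip_width: 0.0605
```

```bash
python3 -m jog '[[[0,0,-0.03],[0,0,0],-1],[[0,0,-0.08],[0,0,0],-1],[[0,0,-0.14],[0,0,0],-1],[[0,0,-0.14],[0,0,0],-1],[[0,0,-0.14],[0,0,0],-1],[[0,0,-0.12],[0,0,0],-1],[[0,0,-0.06],[0,0,0],-1],[[0,0,-0.03],[0,0,0],-1],[[0,0,0],[0,0,0],-1]]'|grep -E "pos|force|width"
python3 - <<'E'
from h import *
plan([.4755,.1137,.16])
c=cap('wrist'); save(c,'w5.png',(160,240,480,480),2.4)
o=arm.get_obs(); R=np.array(o['eef_rot']);p=o['tool_pos']
print([proj(c,p+R@np.array([0,dy,-.036]),1) for dy in(0,.0275,-.0275)],[proj(c,p+R@np.array([dx,0,-.036]),1) for dx in(.0275,-.0275)])
E
```

```text
tool_pos: [0.6209, -0.1553, 0.1587]
wrist_force: [0.3, 0.2, -1.6]
grip_width: 0.0606
t 14.0 pos [ 0.6209 -0.1553  0.1587] yaw -51.06 tilt [ 0.0013 -0.0005] grip 0.0606 F [ 0.3  0.2 -1.6]
 turn units [-0.01 -0.02  0.  ]  shift units after turn [-1.503 -0.28  -0.006]  dist mm [-145.4  269.     1.3]
[(np.float64(323.4032232418934), np.float64(360.28091716017934)), (np.float64(323.16090246396686), np.float64(413.79848146733906)), (np.float64(323.65698956275224), np.float64(292.04795758736185))] [(np.float64(399.4272926369897), np.float64(358.51940201629486)), (np.float64(247.17663572395944), np.float64(358.7411068048737))]
```

View pics/w5.png

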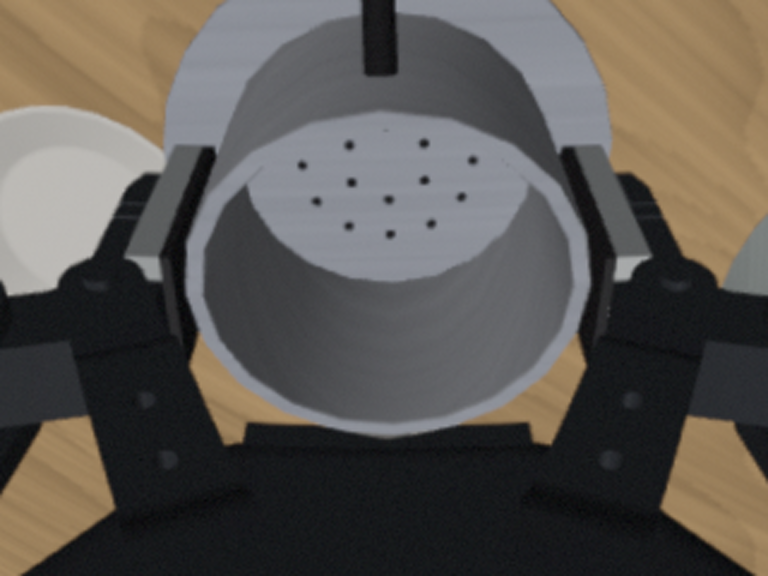

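The chamber is held centred: the rim's inner edges span crop y 118–425, symmetric about the predicted grasp axis. Carry it to the cup.

```bash
python3 -m jog '[[[-0.08,-0.015,0],[0,0,0],-1],[[-0.14,-0.026,0],[0,0,0],-1],[[-0.17,-0.032,0],[0,0,0],-1],[[-0.17,-0.032,0],[0,0,0],-1],[[-0.17,-0.032,0],[0,0,0],-1],[[-0.17,-0.032,0],[0,0,0],-1],[[-0.17,-0.032,0],[0,0,0],-1],[[-0.17,-0.032,0],[0,0,0],-1],[[-0.14,-0.026,0],[0,0,0],-1],[[-0.08,-0.015,0],[0,0,0],-1],[[-0.04,-0.006,0],[0,0,0],-1],[[0,0,0],[0,0,0],-1]]'|grep -E "pos|force|width";python3 -m jog '[[[0,0,0],[0,0,0],-1],[[0,0,0],[0,0,0],-1]]'|grep -E "pos|force|width"
python3 - <<'E'
from h import *
plan([.4755,.1138,.083])
E
```

```text
tool_pos: [0.474, 0.1146, 0.1567]
wrist_force: [0.1, -0.8, -1.9]
grip_width: 0.0607
tool_pos: [0.4762, 0.1117, 0.1573]
wrist_force: [0.7, 0.0, -0.9]
grip_width: 0.0601
t 15.22 pos [0.4762 0.1117 0.1573] yaw -51.2 tilt [-0.0008 -0.0008] grip 0.0601 F [ 0.7  0.  -0.9]
 turn units [ 0.02 -0.   -0.  ]  shift units after turn [-0.011 -0.004  0.371]  dist mm [ -0.7   2.1 -74.3]
```

```bash
python3 -m jog '[[[0,0,0.05],[0,0,0],-1],[[0,0,0.08],[0,0,0],-1],[[0,0,0.08],[0,0,0],-1],[[0,0,0.06],[0,0,0],-1],[[0,0,0.03],[0,0,0],-1],[[0,0,0.01],[0,0,0],-1],[[0,0,0],[0,0,0],-1],[[0,0,0],[0,0,0],-1],[[0,0,0],[0,0,0],-1]]'|grep -E "pos|force|width"
python3 - <<'E'
from h import *
plan([.4755,.1138,.083])
c=cap('scene'); save(c,'s5.png',(340,200,460,300),6)
E
```

```text
tool_pos: [0.4764, 0.1134, 0.0965]
wrist_force: [0.3, 0.6, -0.2]
grip_width: 0.0606
t 15.97 pos [0.4764 0.1134 0.0965] yaw -51.08 tilt [0.0015 0.0003] grip 0.0606 F [ 0.3  0.6 -0.2]
 turn units [-0.02 -0.01  0.  ]  shift units after turn [-0.004  0.002  0.068]  dist mm [ -0.9   0.4 -13.5]
```

View pics/s5.png

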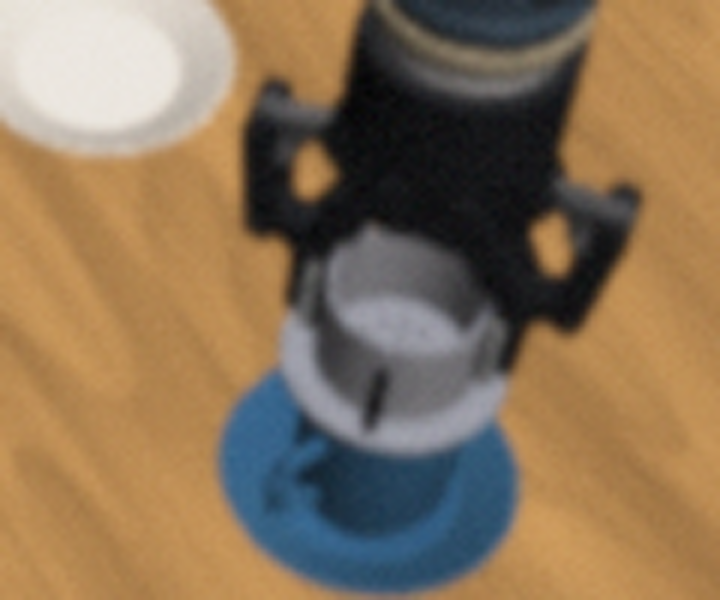

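The chamber is centred over the cup at crop (395,390), with the cup below it at (385,490). Lower it slowly.

```bash
python3 -m jog '[[[0,0,0.012],[0,0,0],-1],[[0,0,0.012],[0,0,0],-1],[[0,0,0.012],[0,0,0],-1],[[0,0,0.01],[0,0,0],-1],[[0,0,0],[0,0,0],-1],[[0,0,0],[0,0,0],-1]]'|grep -E "pos|force";python3 -m jog '[[[0,0,0.006],[0,0,0],-1],[[0,0,0.006],[0,0,0],-1],[[0,0,0],[0,0,0],-1]]'|grep -E "pos|force";python3 -m jog '[[[0,0,0.004],[0,0,0],-1],[[0,0,0],[0,0,0],-1]]'|grep -E "pos|force"
```

```text
tool_pos: [0.4756, 0.1133, 0.0865]
wrist_force: [0.1, -0.4, -1.2]
tool_pos: [0.4756, 0.1133, 0.0841]
wrist_force: [0.2, -0.5, 0.5]
tool_pos: [0.4757, 0.1133, 0.0835]
wrist_force: [-0.0, -0.9, -1.1]
```

```bash
for i in 1 2 3; do python3 -m jog '[[[0,0,0.004],[0,0,0],-1],[[0,0,0],[0,0,0],-1],[[0,0,0],[0,0,0],-1]]'|grep -E "pos|force"; done
```

```text
tool_pos: [0.4759, 0.1134, 0.0833]
wrist_force: [-1.2, -1.0, 5.8]
tool_pos: [0.4761, 0.1135, 0.0833]
wrist_force: [-4.6, -1.5, 11.7]
tool_pos: [0.4763, 0.1137, 0.0833]
wrist_force: [-4.6, -2.3, 18.5]
```

Seated at the expected 83.3 mm. Ease off, release, rise and look.

```bash
python3 -m jog '[[[0,0,-0.006],[0,0,0],-1],[[0,0,-0.003],[0,0,0],-1],[[0,0,0],[0,0,0],0.6],[[0,0,0],[0,0,0],0.8],[[0,0,0],[0,0,0],1],[[0,0,0],[0,0,0],1],[[0,0,0],[0,0,0],1],[[0,0,0],[0,0,0],1]]'|grep -E "pos|force|width"; python3 -m jog '[[[0,0,-0.03],[0,0,0],1],[[0,0,-0.08],[0,0,0],1],[[0,0,-0.12],[0,0,0],1],[[0,0,-0.12],[0,0,0],1],[[0,0,-0.1],[0,0,0],1],[[0,0,-0.05],[0,0,0],1],[[0,0,0],[0,0,0],1]]'|grep -E "pos|force|width"
python3 - <<'E'
from h import *
c=cap('wrist'); save(c,'w6.png',(160,120,480,360),2.4)
print(proj(c,[.4755,.1135,.12],1),proj(c,[.4755,.1135,.016],1))
plan([.4605,.332,.18],-51)
E
```

```text
tool_pos: [0.4757, 0.1134, 0.0828]
wrist_force: [0.3, 0.3, 0.4]
grip_width: 0.0852
tool_pos: [0.4772, 0.1138, 0.1853]
wrist_force: [-0.4, 1.2, 0.2]
grip_width: 0.0856
(np.float64(321.8556669280482), np.float64(260.3880795626347)) (np.float64(321.46521137946826), np.float64(216.32905239715072))
t 18.98 pos [0.4761 0.1134 0.1837] yaw -51.07 tilt [0.0022 0.0001] grip 0.0857 F [-0.5 -0.7 -0.2]
 turn units [-0.02 -0.02 -0.02]  shift units after turn [-0.899 -0.627  0.018]  dist mm [-15.6 218.6  -3.7]
```

View pics/w6.png

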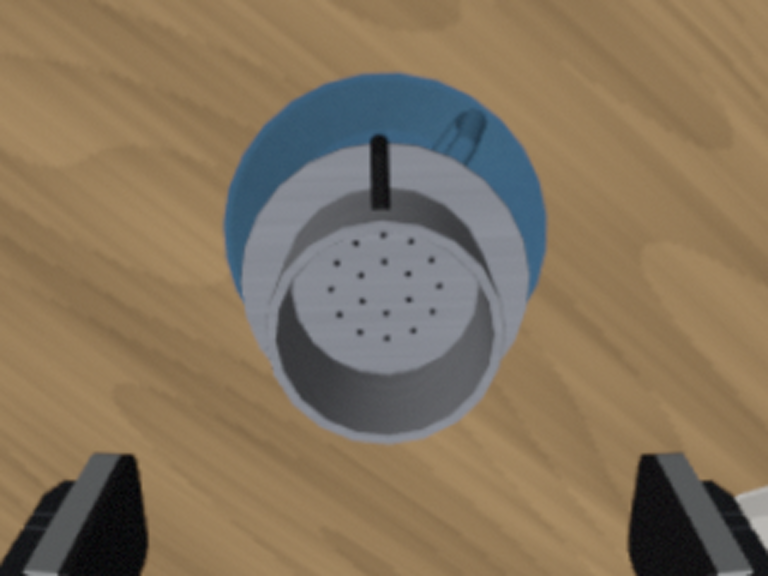

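The chamber is seated: rim centre at crop (386,331), which is (320.8,258) against a predicted (321.9,260), and it is concentric with cup and saucer. Now the press.

```bash
python3 -m jog '[[[-0.06,-0.042,0],[0,0,0],1],[[-0.12,-0.084,0],[0,0,0],1],[[-0.14,-0.098,0],[0,0,0],1],[[-0.14,-0.098,0],[0,0,0],1],[[-0.14,-0.098,0],[0,0,0],1],[[-0.14,-0.098,0],[0,0,0],1],[[-0.1,-0.07,0],[0,0,0],1],[[-0.06,-0.04,0.05],[0,0,0],1],[[0,0,0.1],[0,0,0],1],[[0,0,0.1],[0,0,0],1],[[0,0,0.05],[0,0,0],1],[[0,0,0],[0,0,0],1]]'|grep -E "pos|force|width";  python3 -m jog '[[[0,0,0],[0,0,0],1],[[0,0,0],[0,0,0],1]]'|grep -E "pos|force|width"
python3 - <<'E'
from h import *
c=cap('top');
c=cap('wrist'); save(c,'w7.png',(160,120,480,360),2.4)
print(proj(c,[.4605,.332,.062],1),proj(c,[.4605,.333,.004],1))
plan([.4605,.332,.039],-51)
E
```

```text
tool_pos: [0.4582, 0.3304, 0.1191]
wrist_force: [0.4, -0.8, -0.4]
grip_width: 0.0853
tool_pos: [0.4607, 0.3325, 0.1234]
wrist_force: [0.2, -0.4, -0.2]
grip_width: 0.0854
(np.float64(323.8766662417062), np.float64(260.95957824143557)) (np.float64(322.36288199296746), np.float64(230.99465607521253))
t 20.25 pos [0.4609 0.3326 0.124 ] yaw -51.08 tilt [0.0017 0.0011] grip 0.0854 F [-0.1 -0.9  0.7]
 turn units [-0.03 -0.   -0.02]  shift units after turn [0.001 0.004 0.425]  dist mm [ -0.4  -0.6 -85. ]
```

View pics/w7.png

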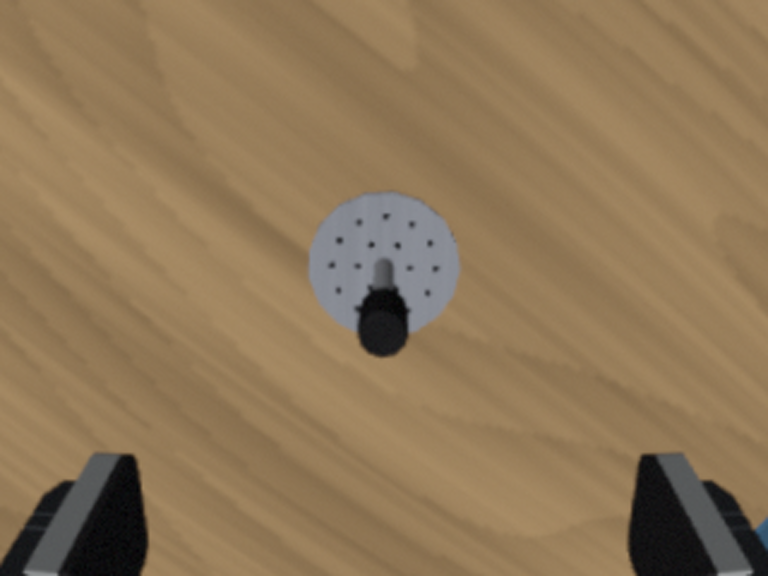

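Run:
```python
from h import *
c=cap('wrist')
k=at(c,319.6,258.75,.062,1); d=at(c,320,230.4,.004,1); print(k,d)
plan([*((k+d)/2)[:2],.039],-51)
```

```text
[0.46002671 0.33482853 0.062     ] [0.45981411 0.33464458 0.004     ]
t 20.3 pos [0.4609 0.3326 0.124 ] yaw -51.08 tilt [0.0018 0.0011] grip 0.085 F [ 0.7  0.9 -0.1]
 turn units [-0.03 -0.   -0.02]  shift units after turn [-0.011 -0.003  0.425]  dist mm [ -1.    2.2 -85. ]
```

```bash
python3 -m jog '[[[-0.011,-0.003,0.05],[0,0,0],1],[[0,0,0.09],[0,0,0],1],[[0,0,0.1],[0,0,0],1],[[0,0,0.1],[0,0,0],0.6],[[0,0,0.05],[0,0,0],0.3],[[0,0,0.025],[0,0,0],0],[[0,0,0],[0,0,0],0],[[0,0,0],[0,0,0],0],[[0,0,0],[0,0,0],0]]'|grep -E "pos|force|width"
python3 - <<'E'
from h import *
plan([.4599,.3347,.039],-51)
E
```

```text
tool_pos: [0.46, 0.3351, 0.0409]
wrist_force: [0.0, -0.6, 0.7]
grip_width: 0.0428
t 21.05 pos [0.46   0.3351 0.0409] yaw -51.06 tilt [0.0017 0.0013] grip 0.0428 F [ 0.  -0.6  0.7]
 turn units [-0.03 -0.   -0.01]  shift units after turn [0.001 0.001 0.01 ]  dist mm [-0.1 -0.4 -1.9]
```

```bash
python3 -m jog '[[[0,0,0.01],[0,0,0],0],[[0,0,0],[0,0,0],0],[[0,0,0],[0,0,0],-0.4],[[0,0,0],[0,0,0],-1],[[0,0,0],[0,0,0],-1],[[0,0,0],[0,0,0],-1],[[0,0,0],[0,0,0],-1],[[0,0,0],[0,0,0],-1],[[0,0,0],[0,0,0],-1],[[0,0,0],[0,0,0],-1]]'|grep -E "pos|force|width"; python3 -m jog '[[[0,0,-0.03],[0,0,0],-1],[[0,0,-0.08],[0,0,0],-1],[[0,0,-0.14],[0,0,0],-1],[[0,0,-0.14],[0,0,0],-1],[[0,0,-0.14],[0,0,0],-1],[[0,0,-0.12],[0,0,0],-1],[[0,0,-0.06],[0,0,0],-1],[[0,0,-0.03],[0,0,0],-1],[[0,0,0],[0,0,0],-1],[[0,0,0],[0,0,0],-1]]'|grep -E "pos|force|width"
python3 - <<'E'
from h import *
c=cap('scene'); save(c,'s8.png',(400,240,520,340),6)
c=cap('wrist'); k=blob
save(c,'w8.png',(200,220,440,400),3)
o=arm.get_obs(); R=np.array(o['eef_rot']);p=o['tool_pos']
print('disc exp',proj(c,p+R@np.array([0,0,.035]),1))
plan([.4757,.1135,.19],-51)
E
```

```text
tool_pos: [0.4595, 0.3344, 0.0381]
wrist_force: [0.6, -0.6, 2.3]
grip_width: 0.0108
tool_pos: [0.4588, 0.3337, 0.1848]
wrist_force: [0.6, -0.3, -0.9]
grip_width: 0.0105
disc exp (np.float64(323.6711388606254), np.float64(278.584697927571))
t 22.82 pos [0.4586 0.3336 0.1841] yaw -51.06 tilt [-0.0026 -0.0019] grip 0.0105 F [-0.7  0.  -1.3]
 turn units [ 0.05  0.   -0.01]  shift units after turn [ 0.909  0.626 -0.029]  dist mm [  17.1 -220.1    5.9]
```

View pics/w8.png

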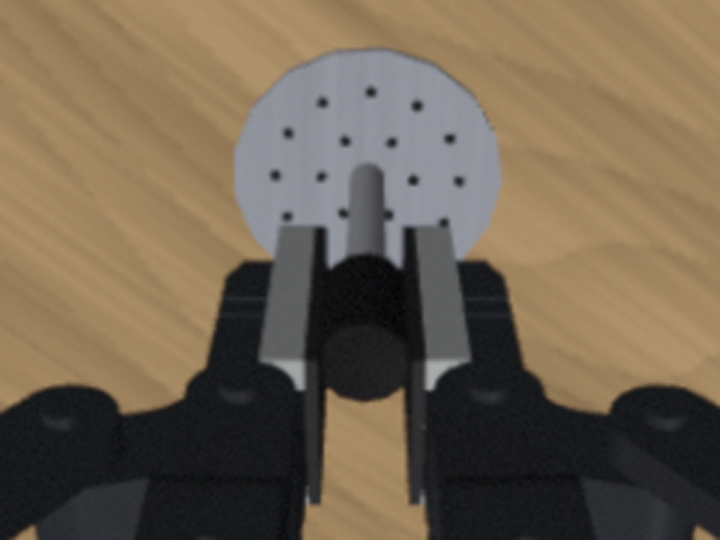

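The press is held upright at the knob: disc centre at crop (367,172), which is (322,277) against the expected (324,279). Carry it over the chamber.

```bash
python3 -m jog '[[[0.04,0.028,0],[0,0,0],-1],[[0.08,0.056,0],[0,0,0],-1],[[0.12,0.083,0],[0,0,0],-1],[[0.14,0.096,0],[0,0,0],-1],[[0.14,0.096,0],[0,0,0],-1],[[0.14,0.096,0],[0,0,0],-1],[[0.12,0.083,0],[0,0,0],-1],[[0.08,0.056,0],[0,0,0],-1],[[0.04,0.028,0],[0,0,0],-1],[[0,0,0],[0,0,0],-1],[[0,0,0],[0,0,0],-1],[[0,0,0],[0,0,0],-1]]'|grep -E "pos|force|width"
python3 - <<'E'
from h import *
plan([.4757,.114,.16],-51)
E
```

```text
tool_pos: [0.4755, 0.1179, 0.1858]
wrist_force: [0.5, 0.1, -0.5]
grip_width: 0.0105
t 23.82 pos [0.4755 0.1179 0.1858] yaw -50.92 tilt [-0.0001  0.001 ] grip 0.0105 F [ 0.5  0.1 -0.5]
 turn units [-0.01  0.01  0.02]  shift units after turn [0.016 0.011 0.129]  dist mm [  0.2  -3.9 -25.8]
```

```bash
python3 -m jog '[[[0.016,0.011,0.04],[0,0,0],-1],[[0,0,0.05],[0,0,0],-1],[[0,0,0.02],[0,0,0],-1],[[0,0,0],[0,0,0],-1],[[0,0,0],[0,0,0],-1],[[0,0,0],[0,0,0],-1]]'|grep -E "pos|force|width"
python3 - <<'E'
from h import *
plan([.4757,.114,.117],-51)
c=cap('scene'); save(c,'s9.png',(350,200,450,300),6)
E
```

```text
tool_pos: [0.4761, 0.1127, 0.1639]
wrist_force: [0.2, 0.3, 0.1]
grip_width: 0.0109
t 24.32 pos [0.4761 0.1127 0.1639] yaw -51.03 tilt [0.0001 0.0002] grip 0.0109 F [0.2 0.3 0.1]
 turn units [-0.    0.   -0.01]  shift units after turn [-0.006 -0.003  0.234]  dist mm [ -0.4   1.3 -46.9]
```

View pics/s9.png

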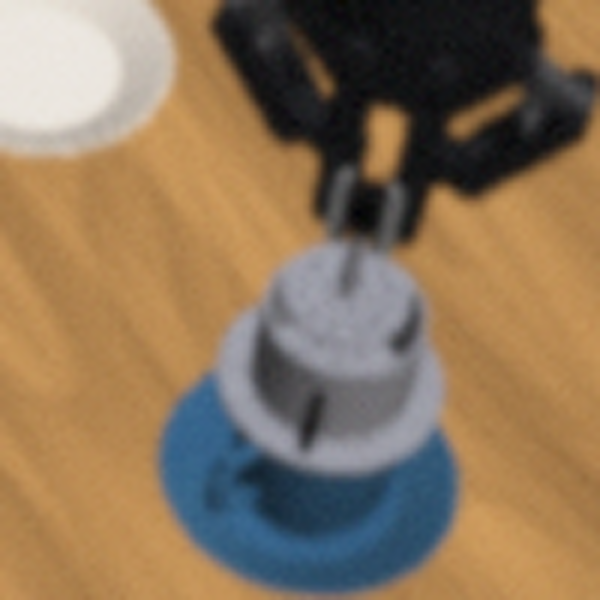

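The press disc at crop (345,310) hangs over the chamber mouth (340,320). Lower it.

```bash
python3 -m jog '[[[-0.004,-0.002,0.02],[0,0,0],-1],[[0,0,0.03],[0,0,0],-1],[[0,0,0.03],[0,0,0],-1],[[0,0,0.03],[0,0,0],-1],[[0,0,0],[0,0,0],-1],[[0,0,0],[0,0,0],-1]]'|grep -E "pos|force"; python3 -m jog '[[[0,0,0.03],[0,0,0],-1],[[0,0,0.03],[0,0,0],-1],[[0,0,0.02],[0,0,0],-1],[[0,0,0.01],[0,0,0],-1],[[0,0,0.006],[0,0,0],-1],[[0,0,0],[0,0,0],-1],[[0,0,0],[0,0,0],-1]]'|grep -E "pos|force"
```

```text
tool_pos: [0.4755, 0.1131, 0.1413]
wrist_force: [0.5, 0.2, -0.1]
tool_pos: [0.4759, 0.1132, 0.1227]
wrist_force: [0.3, -0.2, -0.2]
```

```bash
python3 -m jog '[[[0,0,0.01],[0,0,0],-1],[[0,0,0.005],[0,0,0],-1],[[0,0,0],[0,0,0],-1],[[0,0,0],[0,0,0],-1]]'|grep -E "pos|force"; for i in 1 2; do python3 -m jog '[[[0,0,0.005],[0,0,0],-1],[[0,0,0],[0,0,0],-1],[[0,0,0],[0,0,0],-1]]'|grep -E "pos|force"; done
```

```text
tool_pos: [0.4758, 0.1132, 0.1197]
wrist_force: [-0.4, 0.3, -0.9]
tool_pos: [0.4758, 0.1132, 0.1187]
wrist_force: [-0.2, 0.7, -0.3]
tool_pos: [0.4758, 0.1131, 0.1177]
wrist_force: [-0.2, -0.0, -0.2]
```

```bash
for i in 1 2 3; do python3 -m jog '[[[0,0,0.003],[0,0,0],-1],[[0,0,0],[0,0,0],-1],[[0,0,0],[0,0,0],-1]]'|grep -E "pos|force"; done
```

```text
tool_pos: [0.4759, 0.1132, 0.1172]
wrist_force: [-1.2, 0.3, 0.3]
tool_pos: [0.4762, 0.1133, 0.117]
wrist_force: [-0.5, -0.1, 5.3]
tool_pos: [0.4765, 0.1134, 0.117]
wrist_force: [-2.3, -1.1, 9.3]
```

Seated at the expected 117 mm. Ease off and open only slightly, since the fingertips are just inside the rim, then rise.

```bash
python3 -m jog '[[[0,0,-0.005],[0,0,0],-1],[[0,0,0],[0,0,0],-0.62],[[0,0,0],[0,0,0],-0.62],[[0,0,0],[0,0,0],-0.62],[[0,0,0],[0,0,0],-0.62],[[0,0,-0.01],[0,0,0],-0.62],[[0,0,-0.02],[0,0,0],-0.62],[[0,0,-0.03],[0,0,0],-0.62],[[0,0,-0.05],[0,0,0],-0.62],[[0,0,0],[0,0,0],-0.62]]'|grep -E "pos|force|width"; python3 -m jog '[[[0,0,-0.05],[0,0,0],0],[[0,0,-0.1],[0,0,0],1],[[0,0,-0.1],[0,0,0],1],[[0,0,-0.1],[0,0,0],1],[[0,0,-0.03],[0,0,0],1],[[0,0,0],[0,0,0],1],[[0,0,0],[0,0,0],1]]'|grep -E "pos|force|width"
python3 - <<'E'
from h import *
c=cap('wrist'); save(c,'w10.png',(160,120,480,360),2.4)
print(proj(c,[.4757,.1137,.12],1),proj(c,[.4757,.1137,.141],1))
plan([.6625,.0135,.21],-51)
E
```

```text
tool_pos: [0.4772, 0.1137, 0.1411]
wrist_force: [-0.2, 0.6, 0.9]
grip_width: 0.0162
tool_pos: [0.4756, 0.113, 0.2147]
wrist_force: [0.0, -1.3, 0.2]
grip_width: 0.0856
(np.float64(322.5242451672894), np.float64(240.857067351053)) (np.float64(322.61127447936445), np.float64(251.76452558232242))
t 28.5 pos [0.4751 0.1128 0.214 ] yaw -51.07 tilt [-0.0015 -0.0006] grip 0.0855 F [-0.5 -0.1  0.5]
 turn units [ 0.02  0.01 -0.02]  shift units after turn [ 0.976 -0.415  0.02 ]  dist mm [187.4 -99.3  -4. ]
```

View pics/w10.png

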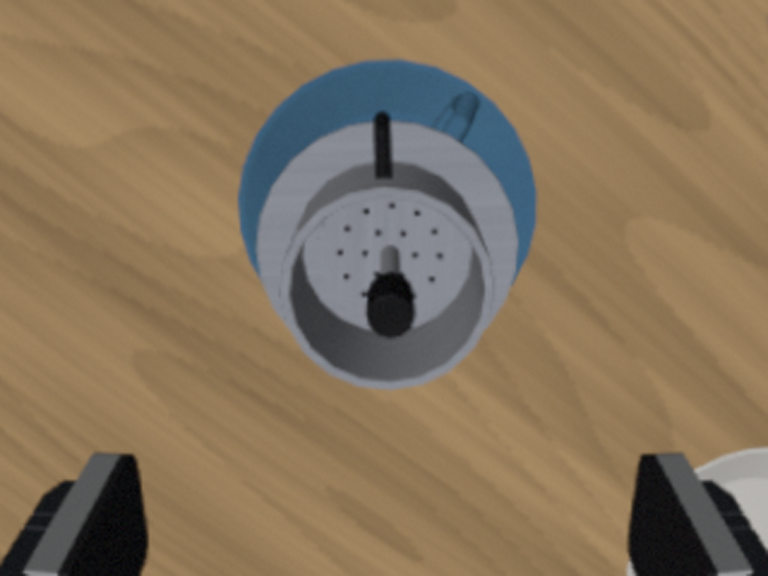

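The press stands upright in the chamber: knob at crop (390,310), rim centre (388,288) as predicted. Now the lid.

```bash
python3 -m jog '[[[0.06,-0.026,0],[0,0,0],1],[[0.12,-0.051,0],[0,0,0],1],[[0.15,-0.064,0],[0,0,0],1],[[0.16,-0.068,0],[0,0,0],1],[[0.16,-0.068,0],[0,0,0],1],[[0.15,-0.064,0],[0,0,0],1],[[0.1,-0.042,0.05],[0,0,0],1],[[0.07,-0.03,0.1],[0,0,0],1],[[0,0,0.1],[0,0,0],1],[[0,0,0.08],[0,0,0],1],[[0,0,0],[0,0,0],1],[[0,0,0],[0,0,0],1]]'|grep -E "pos|force|width";  python3 - <<'E'
from h import *
c=cap('wrist'); save(c,'w11.png',(160,120,480,360),2.4)
print(proj(c,[.6625,.0135,.052],1),proj(c,[.6625,.0135,.003],1))
plan([.6625,.0135,.15],-51)
E
```

```text
tool_pos: [0.6615, 0.0135, 0.1468]
wrist_force: [-0.1, 0.1, 0.8]
grip_width: 0.0854
(np.float64(324.5760781742388), np.float64(240.1385079188578)) (np.float64(324.2419599029476), np.float64(220.33188106399976))
t 29.55 pos [0.6623 0.0139 0.1484] yaw -51.06 tilt [-0.0008 -0.    ] grip 0.0855 F [0.3 0.3 0.8]
 turn units [ 0.01  0.01 -0.02]  shift units after turn [ 0.002  0.001 -0.008]  dist mm [ 0.2 -0.4  1.6]
```

View pics/w11.png

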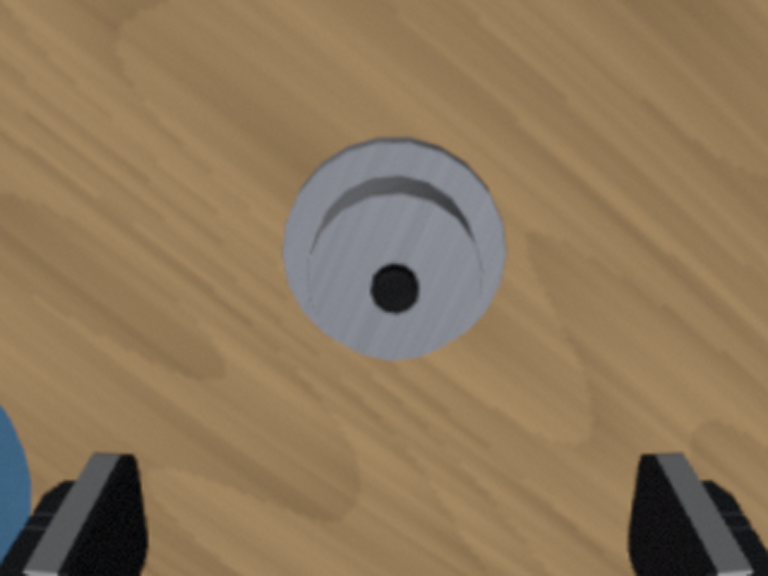

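The lid's button at crop (395,288), which is (324.6,240), matches the prediction exactly. Descend and grip the crown.

```bash
python3 -m jog '[[[0,0,0.05],[0,0,0],1],[[0,0,0.1],[0,0,0],1],[[0,0,0.12],[0,0,0],1],[[0,0,0.12],[0,0,0],1],[[0,0,0.12],[0,0,0],1],[[0,0,0.08],[0,0,0],1],[[0,0,0.04],[0,0,0],1],[[0,0,0.02],[0,0,0],1],[[0,0,0],[0,0,0],1],[[0,0,0],[0,0,0],1]]'|grep -E "pos|force|width"
python3 - <<'E'
from h import *
plan([.6625,.0135,.0145],-51)
E
```

```text
tool_pos: [0.663, 0.0144, 0.0201]
wrist_force: [0.0, 0.1, -0.4]
grip_width: 0.0855
t 30.38 pos [0.663  0.0144 0.0201] yaw -51.05 tilt [0.0023 0.0001] grip 0.0855 F [ 0.   0.1 -0.4]
 turn units [-0.03 -0.02 -0.01]  shift units after turn [0.002 0.005 0.028]  dist mm [-0.5 -0.9 -5.6]
```

```bash
python3 -m jog '[[[0,0.004,0.015],[0,0,0],1],[[0,0,0.007],[0,0,0],1],[[0,0,0],[0,0,0],0.5],[[0,0,0],[0,0,0],0],[[0,0,0],[0,0,0],-1],[[0,0,0],[0,0,0],-1],[[0,0,0],[0,0,0],-1],[[0,0,0],[0,0,0],-1],[[0,0,0],[0,0,0],-1],[[0,0,0],[0,0,0],-1],[[0,0,0],[0,0,0],-1],[[0,0,0],[0,0,0],-1]]'|grep -E "pos|force|width"
```

```text
tool_pos: [0.662, 0.0138, 0.0153]
wrist_force: [-0.9, 0.4, 5.8]
grip_width: 0.05
```

```bash
python3 -m jog '[[[0,0,-0.03],[0,0,0],-1],[[0,0,-0.08],[0,0,0],-1],[[0,0,-0.14],[0,0,0],-1],[[0,0,-0.15],[0,0,0],-1],[[0,0,-0.15],[0,0,0],-1],[[0,0,-0.15],[0,0,0],-1],[[0,0,-0.1],[0,0,0],-1],[[0,0,-0.05],[0,0,0],-1],[[0,0,-0.03],[0,0,0],-1],[[0,0,0],[0,0,0],-1],[[0,0,0],[0,0,0],-1]]'|grep -E "pos|force|width"
python3 - <<'E'
from h import *
c=cap('wrist'); save(c,'w12.png',(160,240,480,480),2.4)
o=arm.get_obs(); R=np.array(o['eef_rot']);p=o['tool_pos']
print('button exp',proj(c,p+R@np.array([0,0,-.0367]),1))
plan([.4757,.1138,.19],-51)
E
```

```text
tool_pos: [0.6605, 0.0134, 0.189]
wrist_force: [0.0, -0.2, -1.4]
grip_width: 0.05
button exp (np.float64(324.47015941835997), np.float64(362.372652160694))
t 32.35 pos [0.6603 0.0135 0.1885] yaw -51.05 tilt [-0.0033 -0.0003] grip 0.0501 F [-0.6 -0.3 -1.4]
 turn units [ 0.04  0.03 -0.01]  shift units after turn [-0.971  0.402 -0.007]  dist mm [-184.6  100.3    1.5]
```

View pics/w12.png

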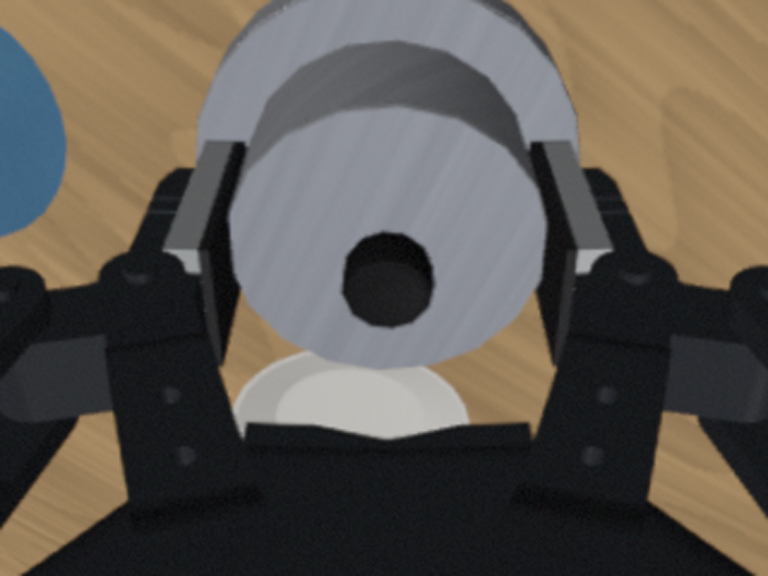

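The lid is held level: button at crop (388,288), which is (322,360) against the expected (324,362), so within about 1 mm. Carry it over.

```bash
python3 -m jog '[[[-0.05,0.021,0],[0,0,0],-1],[[-0.1,0.042,0],[0,0,0],-1],[[-0.13,0.054,0],[0,0,0],-1],[[-0.14,0.058,0],[0,0,0],-1],[[-0.14,0.058,0],[0,0,0],-1],[[-0.14,0.058,0],[0,0,0],-1],[[-0.12,0.05,0],[0,0,0],-1],[[-0.09,0.037,0],[0,0,0],-1],[[-0.05,0.02,0],[0,0,0],-1],[[-0.015,0.005,0],[0,0,0],-1],[[0,0,0],[0,0,0],-1],[[0,0,0],[0,0,0],-1]]'|grep -E "pos|force|width";python3 -m jog '[[[0,0,0],[0,0,0],-1],[[0,0,0],[0,0,0],-1]]'|grep -E "pos|force|width"
python3 - <<'E'
from h import *
plan([.4757,.1138,.126],-51)
E
```

```text
tool_pos: [0.477, 0.1141, 0.1904]
wrist_force: [-0.6, 0.7, -0.4]
grip_width: 0.0497
tool_pos: [0.4771, 0.1141, 0.1903]
wrist_force: [-0.8, -0.3, -0.2]
grip_width: 0.05
t 33.52 pos [0.4771 0.1141 0.1903] yaw -51.15 tilt [0.0001 0.0001] grip 0.05 F [-0.8 -0.3 -0.2]
 turn units [-0.    0.   -0.04]  shift units after turn [-0.003  0.006  0.322]  dist mm [ -1.4  -0.3 -64.3]
```

```bash
python3 -m jog '[[[-0.003,0.006,0.03],[0,0,0],-1],[[0,0,0.05],[0,0,0],-1],[[0,0,0.06],[0,0,0],-1],[[0,0,0.05],[0,0,0],-1],[[0,0,0.04],[0,0,0],-1],[[0,0,0.015],[0,0,0],-1],[[0,0,0],[0,0,0],-1],[[0,0,0],[0,0,0],-1],[[0,0,0],[0,0,0],-1]]'|grep -E "pos|force|width"
python3 - <<'E'
from h import *
plan([.4757,.1138,.1253],-51)
c=cap('scene'); save(c,'s13.png',(350,200,450,300),6)
E
```

```text
tool_pos: [0.4753, 0.1146, 0.142]
wrist_force: [-0.1, 0.4, -1.7]
grip_width: 0.0503
t 34.27 pos [0.4753 0.1146 0.142 ] yaw -51.05 tilt [0.0011 0.0002] grip 0.0503 F [-0.1  0.4 -1.7]
 turn units [-0.01 -0.01 -0.01]  shift units after turn [0.005 0.001 0.083]  dist mm [  0.4  -0.8 -16.7]
```

No pictures left, so I go on by force and position.

```bash
python3 -m jog '[[[0.003,0,0.02],[0,0,0],-1],[[0,0,0.015],[0,0,0],-1],[[0,0,0.01],[0,0,0],-1],[[0,0,0],[0,0,0],-1],[[0,0,0],[0,0,0],-1]]'|grep -E "pos|force"; python3 -m jog '[[[0,0,0.01],[0,0,0],-1],[[0,0,0.01],[0,0,0],-1],[[0,0,0],[0,0,0],-1],[[0,0,0],[0,0,0],-1]]'|grep -E "pos|force"
```

```text
tool_pos: [0.4751, 0.114, 0.1323]
wrist_force: [-0.2, 0.6, -0.6]
tool_pos: [0.4751, 0.114, 0.1284]
wrist_force: [-0.7, 0.6, -0.8]
```

```bash
for i in 1 2; do python3 -m jog '[[[0,0,0.005],[0,0,0],-1],[[0,0,0],[0,0,0],-1],[[0,0,0],[0,0,0],-1]]'|grep -E "pos|force"; done
```

```text
tool_pos: [0.4752, 0.1139, 0.1275]
wrist_force: [0.8, -0.2, -1.5]
tool_pos: [0.4752, 0.1139, 0.1265]
wrist_force: [-0.5, 0.5, -0.5]
```

The skirt has gone over the rim without contact; only the last 1 mm is left.

```bash
for i in 1 2 3 4; do python3 -m jog '[[[0,0,0.003],[0,0,0],-1],[[0,0,0],[0,0,0],-1],[[0,0,0],[0,0,0],-1]]'|grep -E "pos|force"; done
```

```text
tool_pos: [0.4752, 0.114, 0.1259]
wrist_force: [-1.8, -0.3, -0.7]
tool_pos: [0.4753, 0.114, 0.1254]
wrist_force: [-0.9, 0.5, 0.2]
tool_pos: [0.4755, 0.1141, 0.1253]
wrist_force: [-1.8, 0.0, 4.0]
tool_pos: [0.4757, 0.1143, 0.1253]
wrist_force: [-2.7, -0.2, 8.9]
```

Contact at 125.3 mm, exactly the seated height. Release and back off.

```bash
python3 -m jog '[[[0,0,-0.005],[0,0,0],-1],[[0,0,0],[0,0,0],0.3],[[0,0,0],[0,0,0],0.5],[[0,0,0],[0,0,0],0.8],[[0,0,0],[0,0,0],1],[[0,0,0],[0,0,0],1],[[0,0,0],[0,0,0],1]]'|grep -E "pos|force|width"; python3 -m jog '[[[0,0,-0.03],[0,0,0],1],[[0,0,-0.08],[0,0,0],1],[[0,0,-0.12],[0,0,0],1],[[0,0,-0.12],[0,0,0],1],[[0,0,-0.12],[0,0,0],1],[[0,0,-0.05],[0,0,0],1],[[0,0,0],[0,0,0],1],[[0,0,0],[0,0,0],1],[[0,0,0],[0,0,0],1]]'|grep -E "pos|force|width|time"
python3 - <<'E'
from h import *
c=cap('wrist'); b=np.array([.4755,.114])
hsv=cv2.cvtColor(c['pixels'],cv2.COLOR_RGB2HSV)
u,v=proj(c,[*b,.162],1); print('button pred',u,v)
# dark button blob
m=(hsv[...,2]<70).astype('u1'); n,l,s,ce=cv2.connectedComponentsWithStats(m)
for k in range(1,n):
    if s[k,4]>40 and np.hypot(*(ce[k]-[u,v]))<60: print('dark',ce[k],s[k,4],'->',at(c,*ce[k],.162,1))
# grey lid mask vs predicted skirt circles
g=((hsv[...,1]<60)&(hsv[...,2]>80)).astype('u1'); n,l,s,ce=cv2.connectedComponentsWithStats(g)
k=l[int(v)-25,int(u)]; print('grey bbox',s[k])
for z,r in((.123,.0365),(.079,.043),(.15,.026)):
    P=np.array([proj(c,[b[0]+r*np.cos(a),b[1]+r*np.sin(a),z],1) for a in np.linspace(0,6.28,60)]); print(z,np.round([P.min(0),P.max(0)],1).ravel())
s_=cap('scene')
print('scene button pred',proj(s_,[*b,.162]))
hs=cv2.cvtColor(s_['pixels'],cv2.COLOR_RGB2HSV); n,l,s,ce=cv2.connectedComponentsWithStats((hs[...,2]<60).astype('u1'))
for k in range(1,n):
    if s[k,4]>3 and np.hypot(*(ce[k]-proj(s_,[*b,.162])))<20: print('scene dark',ce[k],s[k,4])
E
```

```text
tool_pos: [0.4752, 0.114, 0.125]
wrist_force: [1.0, -0.4, 0.1]
grip_width: 0.0852
time: 37.9
tool_pos: [0.4743, 0.1136, 0.2277]
wrist_force: [0.2, 0.0, -0.2]
grip_width: 0.0851
button pred 324.25725138283 255.17619064855654
dark [348.0483871  215.70967742] 62 -> [0.50311645 0.11870766 0.162     ]
dark [321.69924812 253.79699248] 399 -> [0.47522371 0.11574491 0.162     ]
grey bbox [ 262  167  115  120 9405]
0.123 [271.9 183.4 376.  282.5]
0.079 [270.9 165.5 376.4 267.3]
0.15 [282.9 208.1 365.3 285.6]
scene button pred (np.float64(410.5211457380447), np.float64(238.84549831233372))
scene dark [410.11764706 240.41176471] 17
```

Run:
```python
from h import *
c=cap('wrist'); b=np.array([.4753,.115]); s=cap('scene')
print('scene pred top/mid',proj(s,[*b,.162]),proj(s,[*b,.157]),'wrist',proj(c,[*b,.162],1),proj(c,[*b,.157],1))
hsv=cv2.cvtColor(c['pixels'],cv2.COLOR_RGB2HSV)
g=((hsv[...,1]<60)&(hsv[...,2]>80))
def pr(z,r): return np.array([proj(c,[b[0]+r*np.cos(a),b[1]+r*np.sin(a),z],1) for a in np.linspace(0,6.28,720)])
A,B=pr(.123,.0365),pr(.079,.043)
for v in range(180,292,10):
    x=np.where(g[v,240:400])[0]+240
    f=lambda P:(np.round([P[abs(P[:,1]-v)<1,0].min(),P[abs(P[:,1]-v)<1,0].max()]) if (abs(P[:,1]-v)<1).any() else None)
    print(v,x.min() if len(x) else None,x.max() if len(x) else None,len(x),'lid',f(A),'plate',f(B))
cv2.imwrite('pics/final.png',c['pixels'][:,:,::-1])
```

```text
scene pred top/mid (np.float64(410.87133405652025), np.float64(239.13212933739857)) (np.float64(410.51630050377787), np.float64(240.61712124187432)) wrist (np.float64(322.8934592756051), np.float64(254.5883395420255)) (np.float64(322.87868583748707), np.float64(251.64943473080956))
180 267 379 67 lid None plate [284. 361.]
190 264 382 91 lid [294. 351.] plate [277. 369.]
200 263 372 100 lid [283. 363.] plate [272. 373.]
210 263 382 90 lid [276. 370.] plate [270. 375.]
220 266 380 102 lid [272. 373.] plate [270. 375.]
230 271 375 104 lid [271. 375.] plate [272. 374.]
240 271 372 102 lid [271. 374.] plate [276. 370.]
250 273 370 77 lid [274. 372.] plate [283. 363.]
260 279 365 68 lid [279. 367.] plate [295. 351.]
270 288 356 69 lid [288. 358.] plate None
280 300 344 45 lid [305. 340.] plate None
290 None None 0 lid None plate None
```

The lid's outline matches the level, seated prediction within 1–2 px in the wrist view, and the button height agrees in the scene view. Hand in.

```bash
python3 -c "
from cell import arm
print(arm.finish_job())"
```

```text
the job is handed in; nothing more can be done
None
```

I assembled the coffee filter in the order you asked: blue cup on the blue saucer, chamber on the cup, press in the chamber, lid on top. I handed it in at about 38 s of the 102 s allowed. Each part was lowered until the wrist felt contact, and only then released.

**Seating heights:** The chamber, press and lid each made contact within about 0.1 mm of the seated height worked out from the given sizes. The cup was within about 0.5 mm.

**Centring:** The cup stands within about 2 mm of the saucer's centre. The chamber's rim came out within about 1 mm of its predicted position.

**Lid:** After release, its outline matches a level, seated lid to 1–2 pixels over most rows of the wrist view (up to 5 px at one). Its button is within 2 mm of the axis.

**Forces and other objects:** The highest wrist force I read was about 20 N, while setting the chamber down. The white cup, white saucer, saucepan and the look-alikes were never approached for a grasp. I did not check their positions again at the end.

**What failed or disagreed:**
- I used up the 16-picture limit before the lid went on, so the final lid checks are numerical only, not a viewed picture.
- My first wrist-camera reading of the lid's button was off by about 7 mm, because the lid was near the edge of the fisheye view. I dropped that reading after a closer look.

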